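# Index the pump turntable to its next hole

### The arm

A 6-joint arm with a two-finger parallel gripper is mounted at the origin on the work surface. World frame = base frame: x ahead of the robot, y to its left, z up, the work surface at z = 0. Lengths are in m, angles in rad, forces in N, time in s.
With the tool pointing down it reaches from about 0.3 to 0.775 m from the base axis. Payload 14.6 kg.
Tool frame: the origin (TCP) lies on the centre line of the jaws, within the pads' length; the fingertips stand 19 mm ahead of it and the grasp point (between the pads) is the TCP; z points along the fingers, y is the direction in which the jaws open and shut (so a half turn about z gives the same grasp; the last joint's range is limited). The gripper opens to 94 mm and grips with 3 to 60 N. Pads are 16 mm wide; open, the fingers measure 119 mm over their backs; the gripper's body (75 mm by 177 mm) begins 78 mm behind the grasp point.
Start: joints at [-1.229, 0.3, 1.521, -0, 1.321, -0.067], TCP at [0.219, -0.505, 0.224] pointing down, gripper open.
Joint ranges: [-3.03, 3.03], [-0.79, 2.21], [0.23, 2.52], [-1.04, 4.18], [0, 3.07], [-2.55, 2.55]. Speed limits (rad/s): [2.22, 2.22, 2.57, 3.14, 3.14, 3.14].

### API

Orientations are given as [roll, pitch, yaw] about the fixed x, y, z axes, in that order (R = Rz(yaw) Ry(pitch) Rx(roll)).
In Python, from station import ctrl gives the robot as it stands. The module is installed in compiled form; this text tells all that it offers.
- The arm moves only by the shell command python3 -m creep 'ROWS' [FORCE]. ROWS is a JSON object of lists of equal length, an entry for each row: "translation": the shift along the world's x, y, z in mm, a list of three; "yaw": the turn about the world's z in rad; "gripper": the closure in counts, from 0 (fully open) to 255 (shut). A call has 1 to 5 rows; each row is the pose to reach, as a shift and turn from the pose measured when the call began; what a row does not reach only later rows make up. A row lasts 1/12 s, in which the tool goes at most 41.7 mm and 7.16 degrees, less where a joint would pass 70% of its speed; a pose out of reach is approached as far as the arm can. A call with a gripper value outside its range is refused whole. The fingers move at their own pace and stop on an object; FORCE is the grip in N (left out, the last holds). Time passes only in rows, so rows that repeat a pose let the fingers close. It gives the time, the measured TCP pose, the force and the opening at its end, in the units of the state.
- ctrl.get_obs(): the state, without advancing time (a new reading comes with each control period).
- ctrl.camera(name): name is "side" or "top"; returns a dict with "pixels" (480x640x3 uint8, red, green, blue), "depth" (480x640 float32, m along the optical axis (not along the pixel's ray), 0 where there is no reading), "fx", "fy", "cx", "cy" (pixels), "R" (3x3) and "t" (3): a world point X has camera coordinates R X + t. Camera axes: x right, y down, z forward; pixel columns grow to the right and rows downward; lengths in m; the calibration is good to about 2 mm. A picture is of the moment at which its call begins.
- ctrl.hand_in(): hands the job in, once; it reports no verdict.
The state is a dict: "time_s": time; "qpos": joint angles; "joint_vel": joint speeds; "tau": joint torques, N m; "ee_pos": TCP position; "eef_rot": TCP orientation; "force": force on the tool from outside, world axes, zero at the start; "moment": the same for the moment, N m; "grip_width": finger opening in m.
Only numpy, scipy, OpenCV 4.12 (cv2) and the standard library are available. Lean on these libraries where they do the work, as an engineer would, in place of code of your own. Each camera call takes 0.05 s, during which the arm holds its last target. There are 200 camera calls.

### The job

The pump clamped on the indexing turntable is to be worked on from its next side. Pull the sprung index pin up out of its hole by the black knob, turn the turntable anticlockwise (seen from above) to the very next index hole, which you will have to feel for, and leave the pin sprung fully home in it with the knob let go. Never wrench the turntable against the engaged pin or press the pin hard onto the ring, and do not disturb the other things on the bench.

Things in the scene. Friction and masses are not known exactly. Their poses are not given: they have to be found in the camera images.
- base: Fixed round grey base of the indexing turntable, 310 mm across, with four bolt ears (to 180 mm from the axis). Origin on the bench on the upright turning axis; z up; its x axis points from the axis to the hole that the pin is in at the start.
- ring (a point): Point on the turning axis, 30 mm above the bench, level with the upper face of the grey index ring (radii 88 to 150 mm) fixed on the base under the turntable's rim. Index holes, 11.5 mm wide for the 10 mm pin, lie 110 mm from the axis. Besides the first and the next, all holes are over 1 rad from the first and not wanted (one at 1.05 rad clockwise).
- axis_top (a point): Point on the turning axis, level with the turntable's upper face, 46 mm above the bench. The next hole anticlockwise is 0.60 to 0.90 rad on from the first, in a plain steel arc segment set into the ring (face 0.5 mm higher, outer edge and two cap screws seen past the rim): hidden under the turntable, within 12 mm of the segment's middle, given by no measured pose. Feel for it.
- turntable (a joint): Angle of the turntable on its base, rad: 0 at the start (pin in the first hole), growing anticlockwise seen from above. Aluminium disc, 260 mm across and 10 mm thick; its pump (black motor, white head) stays within 80 mm of the axis and 105 mm above the bench. It turns stiffly (0.25 N m, 2 to 3 N at the knob) and stays where it is left.
- plunger (a joint): How far the index plunger (knob and pin) is pulled up, m: 0 fully home in a hole, 0.010 when the pin's round nose rests on the grey ring, 0.0105 on the steel segment, 0.014 at its upper stop. A spring pushes it down with 8 N at 0, 15 N at the stop; let go, it springs down.
- knob (a point): Centre of the plunger's black round knob, 30 mm across, 24 mm high, axis upright, 110 mm from the turning axis; 82 mm above the bench when the pin is home, its underside then 24 mm above the turntable's face. Below it a fixed steel sleeve (18 mm wide) and nut (25 mm wide, 10 mm high).
- pin: The steel index pin below the knob, 10 mm thick, greased, with a hemispherical nose; origin at its lower tip (20 mm above the bench when home, 10 mm deep in the hole), z up. It may take up to 40 N from the ring or the hole's wall.
- screwdriver: Bystander: screwdriver with orange handle, 200 mm, lying on the bench beyond the turntable.
- wrench: Bystander: steel wrench, 180 mm, lying to the right.
- parts_tray: Bystander: grey tray of screws, 150 x 110 x 35 mm, to the left.
- cleaner: Bystander: spray can, 60 mm across, 170 mm high, to the left.

How it is judged:
By the outcome, as a careful person would: the job done as asked, in the order asked, and still so for the second after the job is handed in, with the robot touching nothing.
It also fails if it takes over 48 s, if anything falls off the work surface, if the arm or the gripper's body presses on something with over 40 N, if the wrist force passes 120 N, or if a joint passes its speed limit or range.

## Working session

There is one attempt and no reset: what is moved stays moved. The work goes in short steps, Python scripts to look and compute and a shell command to move; the robot and the scene stay as the last step left them, time stands still between calls to the robot, and variables do not carry over. Pictures are saved under pics/ and viewed, about 8 in all and at most 12, crops included, and the job is handed in when it is done.

```bash
mkdir -p pics
python3 - <<'E'
from station import ctrl
import cv2,numpy as np,pickle
for n in("top","side"):
    c=ctrl.camera(n); pickle.dump(c,open(f'{n}0.pkl','wb'))
    cv2.imwrite(f'pics/{n}0.png',c["pixels"][:,:,::-1]); print(n,c["fx"],c["cx"],c["cy"],np.round(c["R"],3).tolist(),c["t"])
print(ctrl.get_obs())
E
```

```text
top 537.0005851926237 328.3459911924148 230.78884347516103 [[-0.002, -1.0, -0.002], [-0.982, 0.002, -0.186], [0.186, 0.002, -0.982]] [-0.00173799  0.60316545  1.33677327]
side 549.7405942683638 318.46419949998295 235.2123453671523 [[-0.802, -0.597, -0.01], [-0.44, 0.603, -0.666], [0.404, -0.529, -0.746]] [0.48653969 0.30521098 1.17706629]
{'time_s': 0.1, 'qpos': array([-1.22856477e+00,  3.00399652e-01,  1.52149564e+00,  1.13600295e-05,
        1.32068152e+00, -6.66191754e-02]), 'joint_vel': array([ 0.0003251 , -0.00120283, -0.00206046,  0.00131787,  0.00184412,
        0.00062734]), 'tau': array([ 1.60557080e-03, -5.32649982e+01, -3.53286660e+01,  7.09466077e-02,
        2.35075015e-02, -6.89853550e-05]), 'ee_pos': array([ 0.21857743, -0.50448139,  0.22396165]), 'eef_rot': array([-3.14061141e+00, -7.64946429e-05,  4.08847878e-01]), 'force': array([ 0.68207449, -0.58470337, -0.04699767]), 'moment': array([ 0.00253176, -0.01782385, -0.06068305]), 'grip_width': 0.093709369710943}
```

View pics/top0.png

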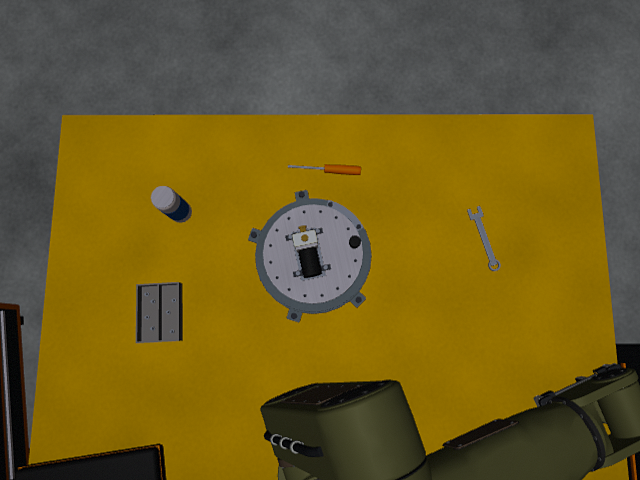

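View pics/side0.png

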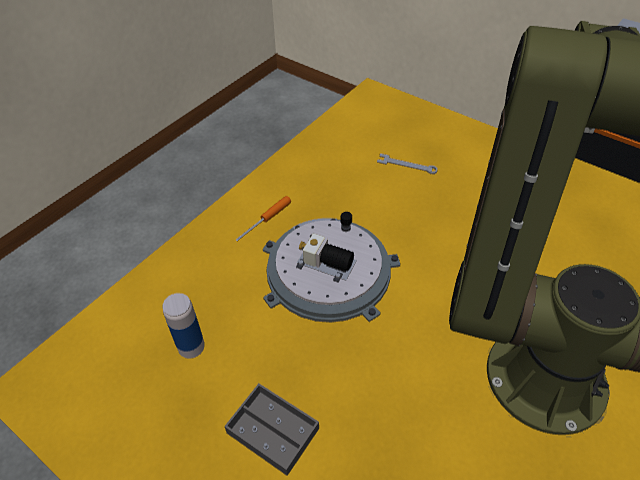

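```bash
cat > h.py <<'E'
import numpy as np,cv2,pickle
def rect(c,z,x0,y0,span,s):
    """world plane z -> image, up=+x, left=+y, centre (x0,y0), s m per px"""
    n=int(span/s); K=np.array([[c["fx"],0,c["cx"]],[0,c["fy"],c["cy"]],[0,0,1]])
    A=np.array([[0,-s,x0+s*n/2],[-s,0,y0+s*n/2],[0,0,z],[0,0,1]])
    H=K@np.c_[c["R"],c["t"]]@A
    return cv2.warpPerspective(c["pixels"][:,:,::-1],H,(n,n),flags=cv2.INTER_CUBIC|cv2.WARP_INVERSE_MAP)
def world(c,u,v,z):
    r=c["R"].T@np.array([(u-c["cx"])/c["fx"],(v-c["cy"])/c["fy"],1]); o=-c["R"].T@c["t"]
    return o+r*(z-o[2])/r[2]
E
python3 - <<'E'
from h import *
c=pickle.load(open('top0.pkl','rb')); s=pickle.load(open('side0.pkl','rb'))
print(world(c,311,256,.046),world(c,355,242,.094))
x0,y0=world(c,311,256,.046)[:2]
for n,k in(("top",c),("side",s)):
    im=rect(k,.046,x0,y0,.4,.0005); g=cv2.medianBlur(im,7)
    hsv=cv2.cvtColor(g,cv2.COLOR_BGR2HSV); m=((hsv[...,2]>130)&(hsv[...,1]<60)).astype(np.uint8)
    cs=max(cv2.findContours(m,0,1)[0],key=cv2.contourArea)
    hull=cv2.convexHull(cs); e=cv2.fitEllipse(hull); print(n,e,"centre",x0+(400-e[0][1])*.0005,y0+(400-e[0][0])*.0005)
    # knob: dark pixels on plane z=.094 
    im=rect(k,.094,x0,y0,.4,.0005); g=cv2.cvtColor(im,cv2.COLOR_BGR2GRAY)
    m=(cv2.medianBlur(g,5)<45).astype(np.uint8)
    nn,l,st,ce=cv2.connectedComponentsWithStats(m)
    for i in range(1,nn):
        if st[i][4]>800: print(" dark",st[i],x0+(400-ce[i][1])*.0005,y0+(400-ce[i][0])*.0005)
a=rect(c,.03,x0,y0,.4,.0008);b=rect(s,.03,x0,y0,.4,.0008)
cv2.imwrite('pics/r.png',cv2.resize(np.hstack([rect(c,.03,x0+.06,y0-.06,.2,.0005),rect(s,.03,x0+.06,y0-.06,.2,.0005)]),(800,400)))
E
```

```text
[0.53876365 0.0422062  0.046     ] [ 0.56725496 -0.06992404  0.094     ]
top ((407.8193664550781, 381.9612121582031), (514.5302734375, 516.41455078125), 57.92512130737305) centre 0.5477830405302936 0.038296519799459014
 dark [ 593  310   60   63 2849] 0.5684126462583948 -0.06842243860164354
 dark [  333   365   134   157 14028] 0.5165546004160675 0.04409000684792763
side ((410.8091735839844, 377.52740478515625), (515.6378173828125, 533.6376953125), 38.802242279052734) centre 0.549999944216817 0.036801616235005885
 dark [ 546  309  104   82 5115] 0.563637644654361 -0.0571987823102453
 dark [  304   363   140   178 18306] 0.5119269810352665 0.056240891107408875
```

View pics/r.png

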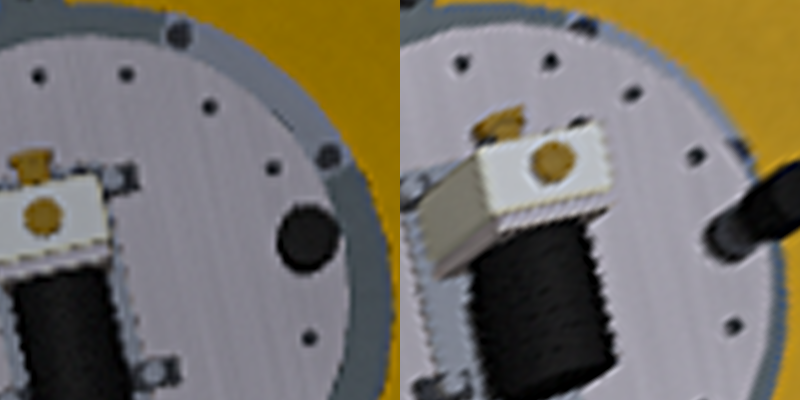

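The top view shows the knob at about (355,242). In the rectified crop, the segment screws are at (180,35) and (328,156). That puts the axis at about (0.548, 0.038), the knob at about (0.569, -0.069) at -79°, and the segment's middle about 0.70 rad anticlockwise. I'm moving now.

```bash
python3 -m creep '{"translation":[[25,31,0],[50,62,0],[75,93,0],[100,124,0],[125,155,0]],"yaw":[0.1,0.2,0.3,0.4,0.5],"gripper":[60,60,60,60,60]}' 30
```

```text
time_s: 0.52
ee_pos: [0.3442, -0.3478, 0.2238]
eef_rot: [-3.14, -0.0, 0.913]
force: [-0.3, -0.8, 0.3]
grip_width: 0.0719
```

```bash
python3 -m creep '{"translation":[[25,31,0],[50,62,0],[75,93,0],[100,124,0],[125,155,0]],"yaw":[0.1,0.2,0.3,0.4,0.5],"gripper":[60,60,60,60,60]}' 30
```

```text
time_s: 0.93
ee_pos: [0.47, -0.1909, 0.2237]
eef_rot: [-3.14, -0.0, 1.418]
force: [0.2, -1.1, -0.4]
grip_width: 0.0719
```

```bash
python3 -m creep '{"translation":[[25,31,0],[50,62,-10],[75,92,-30],[99.5,122,-55],[99.5,122,-80]],"yaw":[0.1,0.2,0.3,0.34,0.34],"gripper":[60,60,60,60,60]}' 30
python3 - <<'E'
from station import ctrl
from h import *
for n in("top","side"):
    c=ctrl.camera(n); im=c["pixels"][:,:,::-1]
    p=c["R"]@np.array([.5695,-.069,.1])+c["t"]; u=int(c["fx"]*p[0]/p[2]+c["cx"]);v=int(c["fy"]*p[1]/p[2]+c["cy"])
    cv2.imwrite(f'{n}_c.png',cv2.resize(im[v-50:v+50,u-50:u+50],(400,400),interpolation=2))
cv2.imwrite('pics/c1.png',np.hstack([cv2.imread('top_c.png'),cv2.imread('side_c.png')]))
E
```

```text
time_s: 1.35
ee_pos: [0.5721, -0.065, 0.1433]
eef_rot: [3.141, 0.0, 1.765]
force: [0.9, -0.0, 0.9]
grip_width: 0.0721
```

View pics/c1.png

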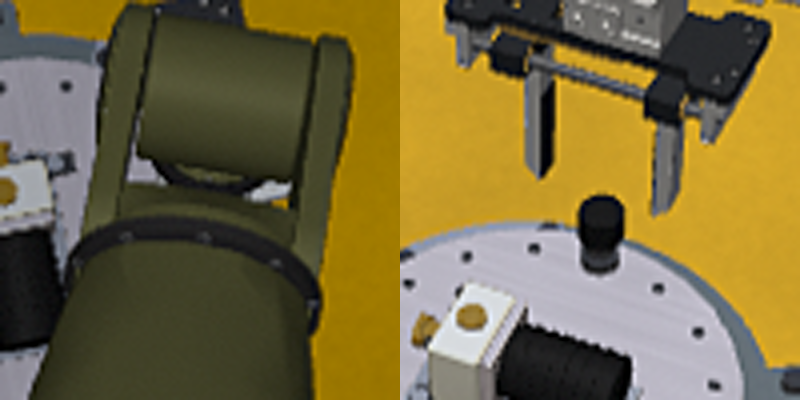

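The side view shows the jaws straddling the knob (at 600,225 in the crop), open tangentially as intended. Next I descend, then close.

```bash
python3 -m creep '{"translation":[[-2.5,-4,-15],[-2.5,-4,-35],[-2.5,-4,-50],[-2.5,-4,-57],[-2.5,-4,-57]],"yaw":[-0.005,-0.005,-0.005,-0.005,-0.005],"gripper":[60,60,60,60,60]}' 30
```

```text
time_s: 1.87
ee_pos: [0.5649, -0.072, 0.082]
eef_rot: [-3.131, -0.004, 1.754]
force: [0.4, 0.8, 0.4]
grip_width: 0.0717
```

```bash
python3 -m creep '{"translation":[[0,0,0],[0,0,0],[0,0,0],[0,0,0],[0,0,0]],"yaw":[0,0,0,0,0],"gripper":[120,135,145,150,155]}' 5
```

```text
time_s: 2.28
ee_pos: [0.5651, -0.072, 0.0826]
eef_rot: [-3.132, -0.003, 1.754]
force: [0.6, 0.5, -0.4]
grip_width: 0.0422
```

```bash
python3 -m creep '{"translation":[[2,2,3],[4,3,4],[4,3,4],[4,3,4],[4,3,4]],"yaw":[0,0,0,0,0],"gripper":[150,152,155,155,160]}' 5
```

```text
time_s: 2.7
ee_pos: [0.5691, -0.069, 0.0865]
eef_rot: [-3.132, -0.003, 1.754]
force: [1.0, -0.6, 0.8]
grip_width: 0.0355
```

```bash
python3 -m creep '{"translation":[[0,0,0],[0,0,0],[0,0,0],[0,0,0],[0,0,0]],"yaw":[0,0,0,0,0],"gripper":[170,180,190,200,200]}' 4
```

```text
time_s: 3.12
ee_pos: [0.5695, -0.0689, 0.0865]
eef_rot: [-3.133, -0.003, 1.754]
force: [5.3, 0.3, -3.6]
grip_width: 0.0299
```

```bash
python3 -m creep '{"translation":[[0.5,0.1,0],[0.5,0.1,0],[0.5,0.1,0],[0.5,0.1,0]],"yaw":[0,0,0,0],"gripper":[200,220,220,220]}' 10
```

```text
time_s: 3.45
ee_pos: [0.57, -0.0689, 0.0865]
eef_rot: [-3.133, -0.003, 1.754]
force: [0.5, -0.7, 1.2]
grip_width: 0.0298
```

```bash
python3 -m creep '{"translation":[[0,0,0],[0,0,0],[0,0,0]],"yaw":[0,0,0],"gripper":[230,230,230]}' 35
```

```text
time_s: 3.7
ee_pos: [0.57, -0.0689, 0.0864]
eef_rot: [-3.133, -0.003, 1.754]
force: [1.3, -0.5, -0.1]
grip_width: 0.0292
```

```bash
python3 -m creep '{"translation":[[0,0,3],[0,0,6],[0,0,9],[0,0,12],[0,0,12.5]],"yaw":[0,0,0,0,0],"gripper":[230,230,230,230,230]}' 35; python3 -m creep '{"translation":[[0,0,0],[0,0,0]],"yaw":[0,0],"gripper":[230,230]}' 35;  python3 - <<'E'
from station import ctrl
from h import *
c=ctrl.camera("side"); im=c["pixels"][:,:,::-1]
p=c["R"]@np.array([.5695,-.069,.07])+c["t"]; u=int(c["fx"]*p[0]/p[2]+c["cx"]);v=int(c["fy"]*p[1]/p[2]+c["cy"])
cv2.imwrite(f'pics/lift.png',cv2.resize(im[v-40:v+40,u-40:u+40],(560,560),interpolation=2))
E
```

```text
time_s: 4.12
ee_pos: [0.5695, -0.0689, 0.0987]
eef_rot: [-3.132, -0.003, 1.754]
force: [1.9, -1.4, -15.2]
grip_width: 0.0292
time_s: 4.28
ee_pos: [0.5693, -0.0689, 0.0985]
eef_rot: [-3.131, -0.004, 1.754]
force: [3.0, -3.3, -14.5]
grip_width: 0.0295
```

View pics/lift.png

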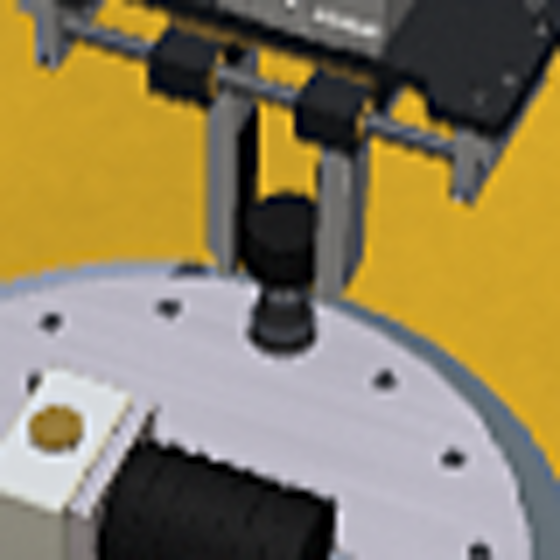

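The knob is up, with the sleeve showing beneath it at (283,310), and a spring load of 14.5 N. Now I compute the arc.

```bash
cat > arc.py <<'E'
import numpy as np,sys
from station import ctrl
A=np.array([.548,.0387])
def arc(ths,A=A):
    o=ctrl.get_obs(); p=o["ee_pos"][:2]-A; print("r",np.hypot(*p),"phi",np.arctan2(p[1],p[0]),"yaw",o["eef_rot"][2])
    for t in ths:
        c,s=np.cos(t),np.sin(t); d=np.array([[c,-s],[s,c]])@p-p; print(round(t,3),np.round(d*1000,2))
if __name__=="__main__": arc([float(x) for x in sys.argv[1:]])
E
python3 arc.py .04 .08 .12 .16 .2
```

```text
r 0.10971569301680979 phi -1.3751669090544043 yaw 1.754225477773506
0.04 [4.29 0.94]
0.08 [8.53 2.05]
0.12 [12.73  3.33]
0.16 [16.87  4.77]
0.2 [20.96  6.38]
```

```bash
python3 -m creep '{"translation":[[4.3,0.9,0],[8.5,2,0],[12.7,3.3,0],[16.9,4.8,0],[21,6.4,0]],"yaw":[0.04,0.08,0.12,0.16,0.2],"gripper":[230,230,230,230,230]}' 35;python3 -m creep '{"translation":[[0,0,0]],"yaw":[0],"gripper":[230]}' 35; python3 arc.py .04 .08 .12 .16 .2
```

```text
time_s: 4.75
ee_pos: [0.5899, -0.0625, 0.0979]
eef_rot: [-3.129, -0.004, 1.956]
force: [-0.8, -2.8, -14.0]
grip_width: 0.0295
time_s: 4.83
ee_pos: [0.5903, -0.0623, 0.0977]
eef_rot: [-3.13, -0.004, 1.958]
force: [5.1, -1.6, -14.8]
grip_width: 0.0293
r 0.10950024262684778 phi -1.174342519509927 yaw 1.957869643597682
0.04 [4.01 1.77]
0.08 [7.94 3.7 ]
0.12 [11.79  5.79]
0.16 [15.55  8.03]
0.2 [19.22 10.41]
```

```bash
python3 -m creep '{"translation":[[4,1.8,0.8],[7.9,3.7,1],[11.8,5.8,1],[15.6,8,1],[19.2,10.4,1]],"yaw":[0.04,0.08,0.12,0.16,0.2],"gripper":[230,230,230,230,230]}' 35;python3 -m creep '{"translation":[[0,0,0.3]],"yaw":[0],"gripper":[230]}' 35; python3 arc.py .04 .08 .12 .16 .2
```

```text
time_s: 5.25
ee_pos: [0.6091, -0.052, 0.0983]
eef_rot: [-3.129, -0.005, 2.158]
force: [0.7, -2.2, -14.9]
grip_width: 0.029
time_s: 5.33
ee_pos: [0.6094, -0.0517, 0.0983]
eef_rot: [-3.129, -0.005, 2.159]
force: [5.7, -1.5, -15.0]
grip_width: 0.0292
r 0.1092941580692638 phi -0.9742660557433884 yaw 2.1589079964882183
0.04 [3.57 2.53]
0.08 [7.03 5.2 ]
0.12 [10.38  8.  ]
0.16 [13.62 10.94]
0.2 [16.74 14.  ]
```

```bash
python3 -m creep '{"translation":[[3.6,2.5,0.3],[7,5.2,0.3],[10.4,8,0.3],[10.4,8,0.3],[10.4,8,0.3]],"yaw":[0.04,0.08,0.12,0.12,0.12],"gripper":[230,230,230,230,230]}' 35;python3 -m creep '{"translation":[[0,0,-0.5],[0,0,-1.0]],"yaw":[0,0],"gripper":[230,230]}' 35; python3 arc.py .02 .04 .06
```

```text
time_s: 5.75
ee_pos: [0.6197, -0.0436, 0.0985]
eef_rot: [-3.129, -0.005, 2.276]
force: [3.6, -0.3, -15.8]
grip_width: 0.0289
time_s: 5.92
ee_pos: [0.6196, -0.0437, 0.0975]
eef_rot: [-3.13, -0.005, 2.275]
force: [3.7, 0.2, -14.4]
grip_width: 0.0293
r 0.1092028745244116 phi -0.8553755687674995 yaw 2.2746263919041807
0.02 [1.63 1.45]
0.04 [3.24 2.93]
0.06 [4.81 4.44]
```

```bash
python3 -m creep '{"translation":[[0,0,-0.5],[0,0,-0.8],[0,0,-0.8],[0,0,-0.8]],"yaw":[0,0,0,0],"gripper":[230,230,230,230]}' 35;python3 -m creep '{"translation":[[0,0,0],[0,0,0],[0,0,0]],"yaw":[0,0,0],"gripper":[230,230,230]}' 3; python3 arc.py .01 .02 .03 .04
```

```text
time_s: 6.25
ee_pos: [0.6196, -0.0438, 0.0968]
eef_rot: [-3.13, -0.005, 2.274]
force: [2.5, -1.2, -12.1]
grip_width: 0.0291
time_s: 6.5
ee_pos: [0.6197, -0.0438, 0.0975]
eef_rot: [-3.13, -0.005, 2.274]
force: [-0.7, 0.9, -2.3]
grip_width: 0.0298
r 0.10929291727869846 phi -0.8549566240974561 yaw 2.274429410541466
0.01 [0.82 0.72]
0.02 [1.63 1.45]
0.03 [2.44 2.19]
0.04 [3.24 2.93]
```

```bash
python3 -m creep '{"translation":[[0.8,0.7,0],[1.6,1.4,0],[2.4,2.2,0],[3.2,2.9,0],[3.2,2.9,0]],"yaw":[0.01,0.02,0.03,0.04,0.04],"gripper":[230,230,230,230,230]}' 3; python3 arc.py .005 .01 .015 .02
```

```text
time_s: 6.92
ee_pos: [0.6224, -0.041, 0.0977]
eef_rot: [-3.129, -0.006, 2.316]
force: [-6.0, -2.3, -1.4]
grip_width: 0.0344
r 0.10903127698255076 phi -0.8196325519812803 yaw 2.3155309283651646
0.005 [0.4  0.37]
0.01 [0.79 0.75]
0.015 [1.19 1.13]
0.02 [1.58 1.5 ]
```

```bash
python3 -m creep '{"translation":[[0,0,0],[0,0,0],[0,0,0]],"yaw":[0,0,0],"gripper":[230,230,230]}' 8; python3 arc.py .01 .02
```

```text
time_s: 7.17
ee_pos: [0.6229, -0.0409, 0.0992]
eef_rot: [-3.13, -0.004, 2.316]
force: [-5.4, 0.6, 9.5]
grip_width: 0.0295
r 0.10927421727208467 phi -0.8162125324950454 yaw 2.315916328502459
0.01 [0.79 0.75]
0.02 [1.58 1.51]
```

```bash
python3 -m creep '{"translation":[[0,0,0],[0,0,0],[0,0,0]],"yaw":[0,0,0],"gripper":[230,230,230]}' 8; python3 -c "
from station import ctrl;o=ctrl.get_obs();print(o['force'],o['moment'],o['ee_pos'],o['joint_vel'].round(4))"
```

```text
time_s: 7.42
ee_pos: [0.623, -0.0407, 0.0998]
eef_rot: [-3.13, -0.004, 2.316]
force: [-3.8, 2.0, 3.3]
grip_width: 0.0299
[-3.82985612  1.97380947  3.29728965] [0.44830262 0.63646799 0.10887875] [ 0.62304901 -0.04068009  0.09980068] [-0.0003  0.0021 -0.0017  0.0004 -0.001   0.0013]
```

```bash
python3 -m creep '{"translation":[[0.4,0.4,-0.2],[0.8,0.75,-0.4],[1.2,1.1,-0.5],[1.6,1.5,-0.5],[1.6,1.5,-0.5]],"yaw":[0.005,0.01,0.015,0.02,0.02],"gripper":[230,230,230,230,230]}' 8; python3 arc.py .01 .02
```

```text
time_s: 7.83
ee_pos: [0.6246, -0.0392, 0.0995]
eef_rot: [-3.13, -0.004, 2.337]
force: [-4.6, 1.2, 2.0]
grip_width: 0.0296
r 0.10921295468224503 phi -0.793953510257534 yaw 2.3366437695880418
0.01 [0.77 0.77]
0.02 [1.54 1.55]
```

```bash
python3 -m creep '{"translation":[[0.4,0.4,-0.2],[0.8,0.8,-0.4],[1.2,1.2,-0.5],[1.5,1.5,-0.5],[1.5,1.5,-0.5]],"yaw":[0.005,0.01,0.015,0.02,0.02],"gripper":[230,230,230,230,230]}' 8; python3 arc.py .01 .02
```

```text
time_s: 8.25
ee_pos: [0.6262, -0.0373, 0.0985]
eef_rot: [-3.131, -0.005, 2.357]
force: [2.0, 3.4, -7.2]
grip_width: 0.0299
r 0.10908495965516732 phi -0.7713956819552364 yaw 2.357322138048345
0.01 [0.76 0.79]
0.02 [1.51 1.58]
```

Fz swung from +2 to -7 N and the tangential force flipped sign, so the pin nose seems to be entering a hole at θ≈0.60. I ease the grip so it can drop.

```bash
python3 -m creep '{"translation":[[0,0,0],[0,0,0],[0,0,0]],"yaw":[0,0,0],"gripper":[230,230,230]}' 3; python3 arc.py .01 .02
python3 - <<'E'
from station import ctrl
from h import *
c=ctrl.camera("side"); im=c["pixels"][:,:,::-1]
p=c["R"]@np.array([.626,-.037,.07])+c["t"]; u=int(c["fx"]*p[0]/p[2]+c["cx"]);v=int(c["fy"]*p[1]/p[2]+c["cy"])
cv2.imwrite(f'pics/feel.png',cv2.resize(im[v-40:v+40,u-40:u+40],(560,560),interpolation=2))
E
```

```text
time_s: 8.5
ee_pos: [0.6265, -0.0372, 0.0985]
eef_rot: [-3.131, -0.004, 2.357]
force: [3.0, 3.0, -4.2]
grip_width: 0.0299
r 0.10918644428949949 phi -0.7685043292033022 yaw 2.357300425637625
0.01 [0.75 0.79]
0.02 [1.5  1.59]
```

View pics/feel.png

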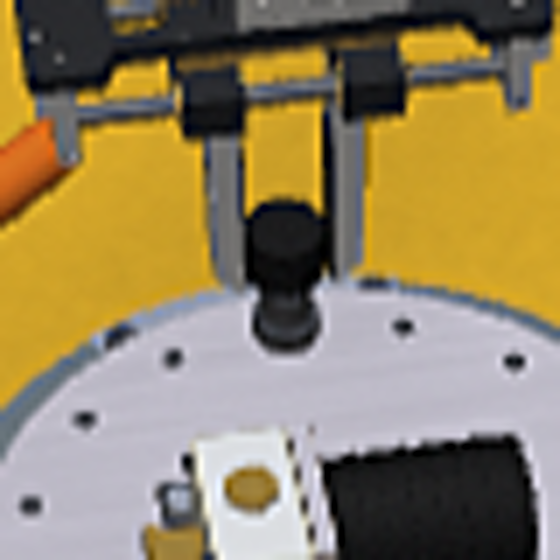

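The knob sits lower relative to its nut (top 200 to base 355, previously 192 to 355), so the nose is only partly in. I advance slightly.

```bash
python3 -m creep '{"translation":[[0.4,0.4,0],[0.8,0.8,0],[0.8,0.8,0],[0.8,0.8,0]],"yaw":[0.005,0.01,0.01,0.01],"gripper":[230,230,230,230]}' 5; python3 arc.py .01 .02
```

```text
time_s: 8.88
ee_pos: [0.6274, -0.0361, 0.0983]
eef_rot: [-3.132, -0.004, 2.367]
force: [3.9, 3.5, -7.3]
grip_width: 0.0299
r 0.10909994841065704 phi -0.7559295216331772 yaw 2.367441104368797
0.01 [0.74 0.8 ]
0.02 [1.48 1.6 ]
```

```bash
python3 -m creep '{"translation":[[0.4,0.4,0],[0.8,0.8,0],[0.8,0.8,0],[0.8,0.8,0]],"yaw":[0.005,0.01,0.01,0.01],"gripper":[230,230,230,230]}' 3; python3 arc.py .01 .02
```

```text
time_s: 9.22
ee_pos: [0.6282, -0.0354, 0.0985]
eef_rot: [-3.132, -0.004, 2.377]
force: [0.9, 2.8, -2.3]
grip_width: 0.0296
r 0.10920111869759554 phi -0.7457699920223005 yaw 2.3773376346271706
0.01 [0.74 0.81]
0.02 [1.47 1.62]
```

```bash
python3 -m creep '{"translation":[[0,0,0],[0,0,0],[0,0,0]],"yaw":[0,0,0],"gripper":[140,140,140]}' 5; python3 arc.py .01 .02
python3 - <<'E'
from station import ctrl
from h import *
c=ctrl.camera("side"); im=c["pixels"][:,:,::-1]
p=c["R"]@np.array([.628,-.035,.07])+c["t"]; u=int(c["fx"]*p[0]/p[2]+c["cx"]);v=int(c["fy"]*p[1]/p[2]+c["cy"])
cv2.imwrite(f'pics/feel2.png',cv2.resize(im[v-40:v+40,u-40:u+40],(560,560),interpolation=2))
E
```

```text
time_s: 9.47
ee_pos: [0.6284, -0.0357, 0.099]
eef_rot: [-3.132, -0.003, 2.377]
force: [0.2, -0.9, 0.6]
grip_width: 0.0419
r 0.10950707729872376 phi -0.7465470858280177 yaw 2.3772226420909015
0.01 [0.74 0.81]
0.02 [1.47 1.62]
```

View pics/feel2.png

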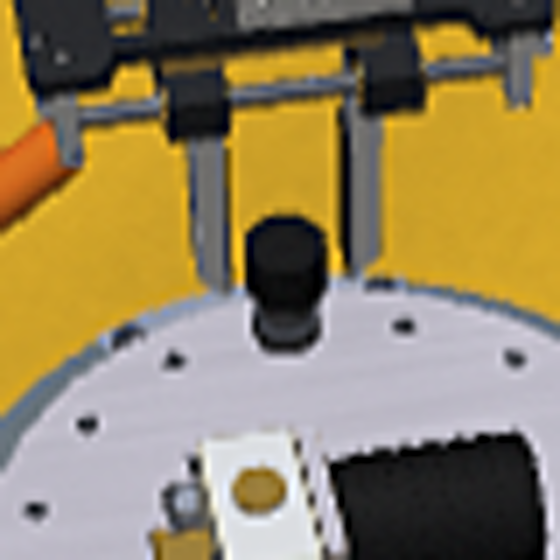

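The knob is much lower (top at 213). I check whether it is fully home by comparing knob-top height from depth with the starting picture.

Run:
```python
from station import ctrl
from h import *
def top(c,x,y):
    v,u=np.mgrid[0:480,0:640]; d=c["depth"]
    P=np.stack([(u-c["cx"])/c["fx"]*d,(v-c["cy"])/c["fy"]*d,d],-1)-c["t"]
    W=P@c["R"]   # R^T (p-t)
    g=c["pixels"].max(-1)
    m=(d>0)&(np.hypot(W[...,0]-x,W[...,1]-y)<.013)&(g<60)&(W[...,2]>.07)&(W[...,2]<.12)
    z=W[m][:,2]; print("n",m.sum(),"top z pct",np.percentile(z,[50,70,80,90,95,99]).round(4))
    k=W[m][z>np.percentile(z,60)]; print(" top centre",k[:,:2].mean(0).round(4))
    D=(d>0)&(abs(np.hypot(W[...,0]-.548,W[...,1]-.0387)-.118)<.008)&(W[...,2]<.055); print(" disc z",np.median(W[D][:,2]).round(4))
top(pickle.load(open('side0.pkl','rb')),.5695,-.069)
c=ctrl.camera("side"); pickle.dump(c,open('side1.pkl','wb')); top(c,.6284,-.0357)
```

```text
n 78 top z pct [0.0931 0.094  0.0947 0.0954 0.0964 0.098 ]
 top centre [ 0.5703 -0.0678]
 disc z 0.0454
n 72 top z pct [0.0929 0.0943 0.0952 0.0958 0.0962 0.0967]
 top centre [ 0.6298 -0.0342]
 disc z 0.0454
```

The knob top is at the same height as at the start (0.094), and the knob has moved round about 0.635 rad, which is on the segment. The pin is home. Withdrawing straight up.

```bash
python3 -m creep '{"translation":[[0.5,0.5,0],[1,1,0],[1,1,0],[1,1,5],[1,1,20]],"yaw":[0,0,0,0,0],"gripper":[110,100,100,100,100]}' 5; python3 -m creep '{"translation":[[0,0,20],[0,0,45],[0,0,70],[-30,0,100],[-65,0,110]],"yaw":[0,0,0,0,0],"gripper":[100,100,100,100,100]}' 5;  python3 -m creep '{"translation":[[-40,0,0],[-80,0,0],[-120,0,0],[-160,0,0],[-160,0,0]],"yaw":[0,0,0,0,0],"gripper":[100,100,100,100,100]}' 5
```

```text
time_s: 9.98
ee_pos: [0.6284, -0.0345, 0.1173]
eef_rot: [-3.13, -0.006, 2.377]
force: [-0.3, 0.3, -0.3]
grip_width: 0.0568
time_s: 10.4
ee_pos: [0.5641, -0.0346, 0.2306]
eef_rot: [-3.132, -0.003, 2.377]
force: [-0.4, -0.0, 1.2]
grip_width: 0.0572
time_s: 10.82
ee_pos: [0.399, -0.0341, 0.2307]
eef_rot: [-3.132, -0.003, 2.377]
force: [-0.2, 0.1, -0.2]
grip_width: 0.0572
```

Run:
```python
from station import ctrl
from h import *
c=ctrl.camera("side"); pickle.dump(c,open('side2.pkl','wb')); a=pickle.load(open('side0.pkl','rb'))
cv2.imwrite('pics/final.png',c["pixels"][:,:,::-1])
v,u=np.mgrid[0:480,0:640]
for k,x,y in((a,.5695,-.069),(c,.6298,-.0345)):
    d=k["depth"]; W=(np.stack([(u-k["cx"])/k["fx"]*d,(v-k["cy"])/k["fy"]*d,d],-1)-k["t"])@k["R"]
    m=(d>0)&(np.hypot(W[...,0]-x,W[...,1]-y)<.016)&(k["pixels"].max(-1)<60)&(W[...,2]>.07)
    z=W[m][:,2];print(m.sum(),np.percentile(z,[50,70,80,90]).round(4),W[m][:,:2].mean(0).round(4))
o=ctrl.get_obs();print(o["time_s"],o["ee_pos"],o["force"])
```

```text
131 [0.0916 0.0935 0.0945 0.0954] [ 0.5677 -0.0643]
136 [0.0916 0.0932 0.0939 0.0949] [ 0.6262 -0.031 ]
10.8667 [ 0.4020594  -0.03443465  0.23153383] [0.88189646 0.20452261 0.26306426]
```

View pics/final.png

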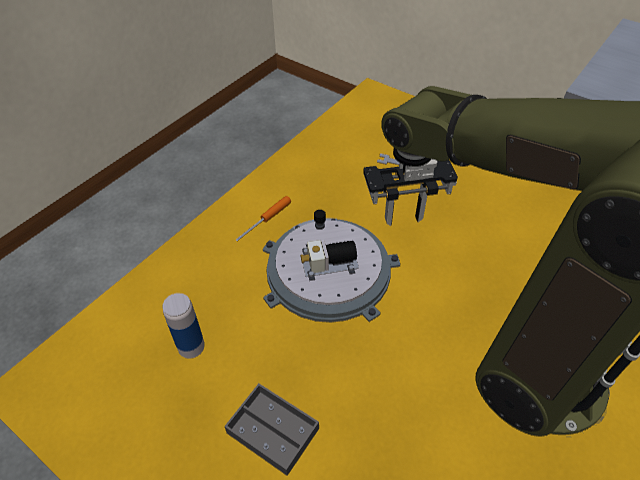

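The final view shows the knob at (320,217), low on its nut and turned round, with the arm clear. The screwdriver, can and tray haven't moved. The wrench is mostly hidden behind the gripper, which was never near it. Handing in.

```bash
python3 -m creep '{"translation":[[0,0,0],[0,0,0]],"yaw":[0,0],"gripper":[100,100]}' 5; python3 -c "
from station import ctrl;print(ctrl.hand_in())"
```

```text
time_s: 11.03
ee_pos: [0.4028, -0.0345, 0.2321]
eef_rot: [-3.134, -0.0, 2.377]
force: [0.3, 0.2, 0.5]
grip_width: 0.0569
the job is handed in; nothing more can be done
None
```

The pin is in the next hole anticlockwise, the knob is let go, and the job was handed in at about 11 s. I pulled the knob up about 12 mm and turned the table to 0.52 rad. There I let the pin rest on the steel segment and crept on under a light grip until it dropped in at about 0.63 rad.

- **Pin home:** by depth camera, the knob-top height agrees with its starting height to about 0.5 mm, near the limit of that measurement. I judged "fully home" from this and did not probe further.
- **Right hole:** the measured turn of about 0.63 rad falls inside the 0.60–0.90 rad range and within 12 mm of the segment's middle.
- **Forces:** the largest reading was about 16 N of spring load while lifting. During the feel, the first 3 N grip was too weak to push the table, so I used 8 N. For a moment it then pressed the knob down with about 9.5 N, which I estimate put about 22 N on the pin, under its 40 N limit.
- **Bystanders:** the screwdriver, can and tray look unmoved. The wrench was mostly hidden behind the gripper in the last picture, but the arm did not work near it.

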